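# Hold a slide carrier flush on a tilted vacuum chuck

## Robot

A 6-joint arm with a two-finger parallel gripper is mounted at the origin on the work surface. World frame = base frame: x ahead of the robot, y to its left, z up, the work surface at z = 0. Lengths are in m, angles in degrees, forces in N, time in s.
With the tool pointing down it reaches from about 0.35 to 0.875 m from the base axis. Payload 4.2 kg.
Tool frame: the origin (TCP) lies midway between the tips of the shut fingers; the grasp point (between the pads) lies 19 mm behind it; z points along the fingers, y is the direction in which the jaws open and shut (so a half turn about z gives the same grasp; the last joint's range is limited). The gripper opens to 87 mm and grips with 3 to 60 N. Pads are 19 mm wide; open, the fingers measure 117 mm over their backs; the gripper's body (75 mm by 190 mm) begins 51 mm behind the grasp point.
Start: joints at [91.307, 22.042, 0.453, 0, -68.411, -14.817], TCP at [0.146, 0.608, 0.223] pointing down, gripper open.
Joint ranges: [-179.83, 179.83], [-69.29, 118.12], [-61.27, 80.66], [-181.25, 117.63], [-171.15, -9.14], [-177.46, 177.46]. Speed limits (degrees/s): [159.86, 159.86, 180, 180, 180, 180].

## Interface

Orientations are given as a 3x3 rotation matrix whose columns are the frame's x, y, z axes.
In Python, from station import r gives the robot as it stands.
- The arm moves only by the tool play_rows, never from a script. Its argument "commands" is a list that holds one entry, the list of rows, each a list of 7 numbers: the shift along the world's x, y, z in m, then the turn, a rotation vector about the world's x, y, z in rad, then the closure, from 0 (fully open) to 1 (shut). A call has 1 to 5 rows; each row is the pose to reach, as a shift and turn from the pose commanded when the call began; what a row does not reach only later rows make up. A row lasts 1/10 s, in which the tool goes at most 50 mm and 8.59 degrees, less where a joint would pass 70% of its speed; a pose out of reach is approached as far as the arm can. A call with a gripper value outside its range is refused whole. The fingers move at their own pace and stop on an object; the grip force is fixed at half the most. Time passes only in rows, so rows that repeat a pose let the fingers close. It gives the time, the measured TCP pose, the force and the opening at its end, in the units of the state.
- r.sense(): the state, without advancing time (a new reading comes with each control period).
- r.capture(name): name is "side" or "top" or "wrist"; returns a dict with "image" (384x512x3 uint8, red, green, blue), "range_z" (384x512 float32, m along the optical axis (not along the pixel's ray), 0 where there is no reading), "intrinsics" (3x3 intrinsics, pixels), "extrinsics" (4x4, takes a point from camera to world coordinates); the wrist camera has in their place "mount" (4x4, takes a point from camera to tool coordinates, whose origin is the TCP and whose axes are the flange's). Camera axes: x right, y up, looking along -z (the intrinsics and any distortion apply to the point x, -y, -z); pixel columns grow to the right and rows downward; lengths in m; the calibration is good to about 2 mm. A picture is of the moment at which its call begins: read the wrist's pose just before it.
- r.finish_job(): hands the job in, once; it reports no verdict.
The state is a dict: "time_s": time; "joints": joint angles; "joint_velocities": joint speeds; "effort": joint torques, N m; "tcp_pos": TCP position; "ee_rot": TCP orientation; "wrist_force": force on the tool from outside, world axes, zero at the start; "moment": the same for the moment, N m; "gripper_width": opening from 0.0 (shut) to 1.0 (fully open).
Only numpy, scipy, OpenCV 4.12 (cv2) and the standard library are available. Lean on these libraries where they do the work, as an engineer would, in place of code of your own. Each camera call takes 0.05 s, during which the arm holds its last target. There are 200 camera calls.

## Task

The vacuum chuck on the inspection stand is ready for the next slide. First swing the stand's microscope out to the left, well clear of the chuck, then pick up the green slide carrier from the hotplate, tilt it until you feel it lie flush on the sloped chuck face, centred and square so that it covers the whole face, and press gently so that the sprung chuck gives a little without bottoming. Finish while still gripping and pressing the carrier there, so that the vacuum can be drawn; do not let go, and leave everything else on the bench where it is.

Things in the scene. Friction and masses are not known exactly. Their poses are not given: they have to be found in the camera images.
- stand: Inspection stand, fixed: white base 250 x 160 x 14 mm, 25 mm steel column 270 mm tall at its rear left (x 95, y 55 mm), black tilt table (128 x 80 mm) in front, hinged along x at its right edge, rising to the left, clamped at 8 to 22 degrees; it does not give. Origin: centre of the underside; x from front (robot side) to rear, y to the left, z up.
- chuck_face (a point): Centre of the vacuum chuck's face: flat grooved aluminium 64 (x) x 28 (y) mm, about 32 mm above the tilt table, 18 mm above its housing (70 x 34 mm), 70 to 90 mm above the bench. x up the slope, to the left; y along the tilt hinge, to the front; z out of the face, square to it: its tilt is the slope to match. Moves with the chuck when pressed.
- chuck (a joint): How far the sprung vacuum chuck is pressed in, along -z of chuck_face, in m: 0 is fully out, 0.010 is bottomed. It starts to give at 2 N and takes 0.8 N more for each mm (10 N when bottomed).
- scope_arm (a joint): Swing of the microscope arm about the column's upright axis, in rad: about 0 (from -0.2 to 0.25) the microscope hangs over the chuck; it grows as the microscope swings to the left (clockwise seen from above); stops at -0.3 and 1.5. Stiff: it moves at about 1.1 N pushed at the microscope and stays where it is left.
- scope_head (a point): Point on the axis of the digital microscope, an upright black tube 36 mm in diameter with a steel and a red ring; 205 mm above the bench. The tube spans 160 to 265 mm above the bench, its lower 70 mm free; above that a white clamp ring, 47 mm in diameter, on a white arm 16 x 14 mm at 245 mm. It can be pushed on its side with closed fingers.
- scope_pivot (a point): Point on the column's axis, about which the microscope swings, at the height of scope_head and 150 mm from it. The column ends 270 mm above the bench.
- hotplate: Slide-drying hotplate (cold), fixed: white box with a flat dark steel top 140 x 220 mm, 45 mm above the bench. Origin: centre of its underside. The carriers lie on it.
- carrier_green: The carrier to use: flat rigid frame 90 (x) x 42 (y) x 10 (z) mm in green, about 0.09 kg, a white glass slide 76 x 26 mm with a paper label end let into its top, flat underside. Origin: centre of its underside; z up. Lies on the hotplate; grip it by its two long edges (42 mm apart). Its long side goes up the slope, either end uppermost on the chuck.
- carrier_blue: The same kind of carrier in blue, on the hotplate, centred about 115 mm from the green one, end to end with it; left alone. Origin: centre of its underside.
- stain_bottle: Amber bottle, 34 mm diameter, 85 mm tall, left of the stand; left alone. Origin: centre of its underside.
- wash_bottle: White bottle with red cap, 62 mm diameter, 130 mm tall, at the far side; left alone. Origin: centre of its underside.
- petri_dish: Clear petri dish, 92 mm diameter, 15 mm tall, near the robot; left alone. Origin: centre of its underside.
- forceps: Steel forceps 130 mm long, 7 mm tall, lying near the robot, along its x; left alone. Origin: about its middle, on the bench.
- slide_box: Grey slide storage box 205 x 165 x 36 mm, right of the hotplate; left alone. Origin: centre of its underside.
- staining_jar: Square glass staining jar 55 mm wide with violet stain and white lid, 94 mm tall, at the far side; left alone. Origin: centre of its underside.
There are look-alikes about, which are no part of the job. Leave any orange look-alike of the carrier_green alone.

How it is judged (in metres and radians):
On the way, in this order (a step that is already met when the one before it is completed fails the run):
1. the microscope is swung aside, its axis more than 100 mm (level distance) from the centre of the chuck face, before the green carrier is lifted (horizontal distance between scope_head and chuck_face above 0.1 m and height (world z) of carrier_green below 0.055 m), for 0.2 s.
2. the green carrier is lifted off the hotplate in the gripper (height (world z) of carrier_green above 0.065 m and contact force between carrier_green and the fingers above 1 N and contact force between carrier_green and hotplate below 0.05 N), for 0.2 s.
At the end, for the whole second after the job is handed in: Gripper holding the green carrier; underside flush on the chuck face (0.05 rad, 2 mm), centred within 13 mm along and 7 mm across, square within 0.12 rad, pressed with over 1.5 N, chuck in by 1 to 9 mm, at rest; microscope axis over 100 mm (level) from the face's centre (horizontal distance between scope_head and chuck_face above 0.1 m and x of carrier_green in the frame of chuck_face between -0.013 and 0.013 m and y of carrier_green in the frame of chuck_face between -0.007 and 0.007 m and z of carrier_green in the frame of chuck_face between -0.002 and 0.002 m and angle between the z axis of carrier_green and the z axis of chuck_face, either way round below 0.05 rad and angle between the x axis of carrier_green and the x axis of chuck_face, either way round below 0.12 rad and value of joint chuck between 0.001 and 0.009 m and contact force between carrier_green and stand above 1.5 N and contact force between carrier_green and the fingers above 1 N and linear speed of carrier_green below 0.01 m/s); the arm keeps its last pose, push and grip.
It fails at once if another thing on the bench (blue carrier, bottles, dish, forceps, box, jar) is moved by more than 15 mm (distance of any of carrier_blue, stain_bottle, wash_bottle, petri_dish, forceps, slide_box, staining_jar from where it was at the start of the episode above 0.015 m).
It fails at once if the carrier is pressed on the stand with more than 25 N (contact force between carrier_green and stand above 25 N).
It also fails if it takes over 67 s, if anything falls off the work surface, if the arm or the gripper's body presses on something with over 40 N, if the wrist force passes 120 N, or if a joint passes its speed limit or range.

## Working session

There is one attempt and no reset: what is moved stays moved. The work goes in short steps, Python scripts to look and compute and a tool call to move; the robot and the scene stay as the last step left them, time stands still between calls to the robot, and variables do not carry over. Pictures are saved under pics/ and viewed, about 8 in all and at most 12, crops included, and the job is handed in when it is done.

Besides the shell and the picture viewer there is one more tool, called by a JSON object that holds its "method" and its "body". play_rows: Moves the arm, as the interface text tells. Its arguments: {"type":"object","properties":{"commands":{"type":"array","items":{"type":"array","items":{"type":"array","items":{"type":"number"}}}}},"required":["commands"]}

```bash
ls; mkdir -p pics; cat > h.py <<'E'
import numpy as np, cv2
from station import r
def cap(n):
    s=r.sense(); c=r.capture(n)
    if n=='wrist':
        T=np.eye(4);T[:3,:3]=s['ee_rot'];T[:3,3]=s['tcp_pos'];c['E']=T@np.array(c['mount'])
    else: c['E']=np.array(c['extrinsics'])
    c['K']=np.array(c['intrinsics']); return c
def pts(c):
    z=c['range_z'].astype(float);v,u=np.mgrid[:z.shape[0],:z.shape[1]];K=c['K']
    P=np.stack([(u-K[0,2])/K[0,0]*z,-(v-K[1,2])/K[1,1]*z,-z],-1)
    W=P@c['E'][:3,:3].T+c['E'][:3,3]; W[z==0]=np.nan; return W
def save(c,n): cv2.imwrite('pics/'+n+'.png',cv2.cvtColor(c['image'],cv2.COLOR_RGB2BGR))
E
python3 - <<'E'
from h import *
np.set_printoptions(precision=4,suppress=True)
s=r.sense();print({k:np.round(v,3).tolist() for k,v in s.items()})
im=[]
for n in('top','side','wrist'):
    c=cap(n);np.savez('d_'+n,**{k:c[k] for k in('image','range_z','K','E')});print(n,c.keys(),c['K'],c['E']); 
    if n=='wrist':print(c['mount'])
    save(c,n+'0')
E
```

```text
pics
{'time_s': 0.0, 'joints': [91.306, 22.092, 0.384, -0.031, -68.413, -14.818], 'joint_velocities': [-0.06, 0.013, -0.07, -0.004, 0.023, 0.076], 'effort': [0.001, -39.067, 18.74, 4.22, 0.011, -0.0], 'tcp_pos': [0.146, 0.607, 0.221], 'ee_rot': [[0.972, -0.234, -0.0], [-0.234, -0.972, -0.002], [0.0, 0.002, -1.0]], 'wrist_force': [-0.953, -0.0, -0.022], 'moment': [0.016, 0.028, 0.018], 'gripper_width': 1.001}
top dict_keys(['image', 'range_z', 'intrinsics', 'extrinsics', 'E', 'K']) [[363.3238   0.     261.6226]
 [  0.     363.3238 192.5335]
 [  0.       0.       1.    ]] [[ 0.0063  0.9823 -0.1874  0.3222]
 [-0.9999  0.0037 -0.0142 -0.1036]
 [-0.0133  0.1875  0.9822  1.2659]
 [ 0.      0.      0.      1.    ]]
side dict_keys(['image', 'range_z', 'intrinsics', 'extrinsics', 'E', 'K']) [[388.3085   0.     262.0655]
 [  0.     388.3085 192.3121]
 [  0.       0.       1.    ]] [[ 0.9999 -0.0124  0.003   0.5084]
 [ 0.0115  0.772  -0.6355 -0.844 ]
 [ 0.0055  0.6355  0.7721  1.0428]
 [ 0.      0.      0.      1.    ]]
wrist dict_keys(['image', 'range_z', 'intrinsics', 'mount', 'E', 'K']) [[296.9714   0.     258.6323]
 [  0.     296.9714 186.044 ]
 [  0.       0.       1.    ]] [[-0.2342  0.9296  0.2847  0.2235]
 [-0.9722 -0.2248 -0.0658  0.5886]
 [ 0.0028 -0.2922  0.9564  0.3831]
 [ 0.      0.      0.      1.    ]]
[[-0.0004  0.9563  0.2923  0.0798]
 [ 1.      0.0006 -0.0007  0.0002]
 [-0.0008  0.2923 -0.9563 -0.1615]
 [ 0.      0.      0.      1.    ]]
```

View pics/top0.png

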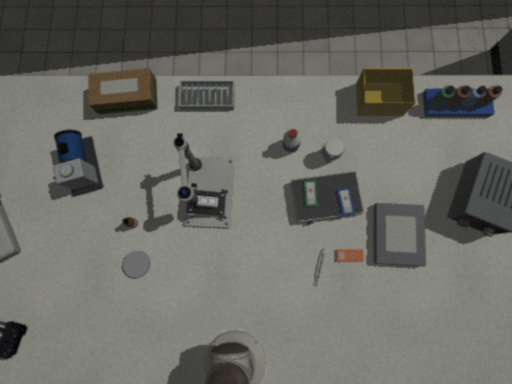

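View pics/side0.png

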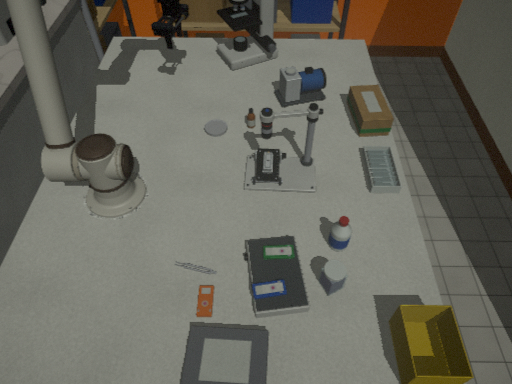

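Top view: the stand is at (208,190) with its column top at about (180,140), the scope at (187,192) and the chuck at (207,202). The green carrier is at (310,193), blue at (346,201) and the orange look-alike at (349,255). The side view agrees: green at (278,252), chuck at (268,163), scope at (266,120). Next I'll measure from depth and colour.

```bash
python3 - <<'E'
from h import *
np.set_printoptions(precision=4,suppress=True)
D={}
for n in('top','side'):
    d=dict(np.load(f'd_{n}.npz'));W=pts(d);D[n]=(d,W)
    hsv=cv2.cvtColor(d['image'],cv2.COLOR_RGB2HSV);H,S,V=hsv[...,0],hsv[...,1],hsv[...,2]
    for nm,lo,hi in(('green',50,85),('blue',105,125),):
        m=(H>=lo)&(H<=hi)&(S>110)&(V>40)
        roi=np.zeros_like(m)
        if n=='top': roi[170:225,290:360]=1
        else: roi[235:310,240:310]=1
        m&=roi; c=max(cv2.findContours(m.astype(np.uint8),0,2)[0],key=cv2.contourArea)
        k=np.zeros(m.shape,np.uint8);cv2.drawContours(k,[c],-1,1,-1)
        # project mask contour on plane z=.055
        c=c[:,0,:].astype(float);K=d['K'];ray=np.stack([(c[:,0]-K[0,2])/K[0,0],-(c[:,1]-K[1,2])/K[1,1],-np.ones(len(c))],1)@d['E'][:3,:3].T
        o=d['E'][:3,3];X=o+ray*((.055-o[2])/ray[:,2])[:,None]
        (cx,cy),(w,h),a=cv2.minAreaRect((X[:,:2]*1000).astype(np.float32))
        print(n,nm,'rect',cx,cy,w,h,a,'depth med',np.nanmedian(W[k>0],0))
    # scope and column clouds
    P=W.reshape(-1,3)
    C=d['image'].reshape(-1,3)
    box=(P[:,0]>.3)&(P[:,0]<.75)&(P[:,1]>-.05)&(P[:,1]<.3)
    for zl,zh in((.005,.025),(.03,.06),(.06,.11),(.12,.158),(.165,.19),(.19,.225),(.225,.25),(.25,.275)):
        q=P[box&(P[:,2]>zl)&(P[:,2]<zh)]
        if len(q): print(n,zl,zh,len(q),'med',np.median(q,0),'min',q.min(0),'max',q.max(0))
W=D['side'][1]
for n,(a,b,c,e) in(('side',(135,195,245,295)),('top',(180,225,180,225))):
    im=D[n][0]['image'][a:b,c:e]; cv2.imwrite(f'pics/c_{n}.png',cv2.resize(im[...,::-1],None,fx=7,fy=7,interpolation=cv2.INTER_CUBIC))
E
```

```text
Traceback (most recent call last):
ValueError: max() iterable argument is empty
```

```bash
cat > m.py <<'E'
from h import *
np.set_printoptions(precision=4,suppress=True)
for n in('top','side'):
    d=dict(np.load(f'd_{n}.npz'));W=pts(d)
    rgb=d['image'].astype(int);R,G,B=rgb[...,0],rgb[...,1],rgb[...,2]
    for nm,m in(('green',(G>R+15)&(G>B+8)),('blue',(B>R+25)&(B>G+15))):
        roi=np.zeros_like(m)
        if n=='top': roi[170:225,290:360]=1
        else: roi[235:310,240:310]=1
        m=m&roi; k=cv2.morphologyEx(m.astype(np.uint8),cv2.MORPH_CLOSE,np.ones((3,3)))
        c=max(cv2.findContours(k,0,2)[0],key=cv2.contourArea)
        k[:]=0;cv2.drawContours(k,[c],-1,1,-1)
        c=c[:,0,:].astype(float);K=d['K'];ray=np.stack([(c[:,0]-K[0,2])/K[0,0],-(c[:,1]-K[1,2])/K[1,1],-np.ones(len(c))],1)@d['E'][:3,:3].T
        o=d['E'][:3,3];X=o+ray*((.055-o[2])/ray[:,2])[:,None]
        (cx,cy),(w,h),a=cv2.minAreaRect((X[:,:2]*1000).astype(np.float32))
        print(n,nm,'rect',cx,cy,w,h,a,'depth med',np.nanmedian(W[k>0],0))
    P=W.reshape(-1,3)
    box=(P[:,0]>.3)&(P[:,0]<.75)&(P[:,1]>-.05)&(P[:,1]<.3)
    for zl,zh in((.005,.025),(.03,.06),(.06,.11),(.12,.158),(.165,.19),(.19,.225),(.225,.25),(.25,.275)):
        q=P[box&(P[:,2]>zl)&(P[:,2]<zh)]
        if len(q): print(n,zl,zh,len(q),'med',np.median(q,0),'min',q.min(0),'max',q.max(0))
E
python3 m.py; python3 - <<'E'
from h import *
o=[]
for n,(a,b,c,e) in(('side',(100,200,240,330)),('top',(130,230,150,240))):
    im=np.load(f'd_{n}.npz')['image'][a:b,c:e]; o.append(cv2.resize(im[...,::-1],(400,444),interpolation=cv2.INTER_CUBIC))
cv2.imwrite('pics/crop.png',np.hstack(o))
E
```

```text
top green rect 552.6267700195312 -251.09591674804688 91.00363159179688 42.94971466064453 3.787360429763794 depth med [ 0.5523 -0.2506  0.0542]
top blue rect 525.90185546875 -369.08660888671875 89.16281127929688 42.606407165527344 9.680950164794922 depth med [ 0.5253 -0.3695  0.0546]
top 0.005 0.025 2164 med [0.5952 0.0909 0.013 ] min [ 0.3026 -0.043   0.005 ] max [0.7491 0.3    0.025 ]
top 0.03 0.06 515 med [0.5171 0.086  0.0437] min [0.4687 0.0367 0.0301] max [0.6672 0.1674 0.06  ]
top 0.06 0.11 353 med [0.516  0.1207 0.0721] min [0.4748 0.0625 0.0601] max [0.6669 0.167  0.107 ]
top 0.12 0.158 30 med [0.6524 0.1459 0.1422] min [0.6505 0.1394 0.1205] max [0.6678 0.1582 0.1563]
top 0.165 0.19 42 med [0.5864 0.137  0.1779] min [0.4966 0.1122 0.1652] max [0.6681 0.1542 0.1899]
top 0.19 0.225 36 med [0.5114 0.1238 0.2032] min [0.4959 0.1119 0.1929] max [0.6694 0.148  0.2246]
top 0.225 0.25 135 med [0.5994 0.1374 0.2474] min [0.4913 0.107  0.227 ] max [0.6954 0.1605 0.25  ]
top 0.25 0.275 489 med [0.5687 0.1396 0.2568] min [0.4924 0.1084 0.25  ] max [0.6932 0.1667 0.2729]
side green rect 
[... 373 characters left out ...]
de 0.03 0.06 552 med [0.5346 0.0821 0.0441] min [0.469  0.0335 0.0301] max [0.6795 0.1531 0.06  ]
side 0.06 0.11 365 med [0.5305 0.1367 0.0722] min [0.4807 0.0591 0.0601] max [0.6779 0.1639 0.11  ]
side 0.12 0.158 58 med [0.6638 0.1403 0.1387] min [0.6527 0.1346 0.1205] max [0.678  0.1522 0.1579]
side 0.165 0.19 94 med [0.5284 0.1189 0.1771] min [0.5019 0.1079 0.1651] max [0.6763 0.1493 0.1899]
side 0.19 0.225 159 med [0.5306 0.1188 0.2067] min [0.5017 0.1085 0.19  ] max [0.6835 0.1534 0.225 ]
side 0.225 0.25 233 med [0.6004 0.1317 0.2431] min [0.4952 0.1018 0.2254] max [0.697  0.1483 0.25  ]
side 0.25 0.275 365 med [0.5872 0.1356 0.2563] min [0.4951 0.1036 0.25  ] max [0.6969 0.1647 0.2727]
```

View pics/crop.png

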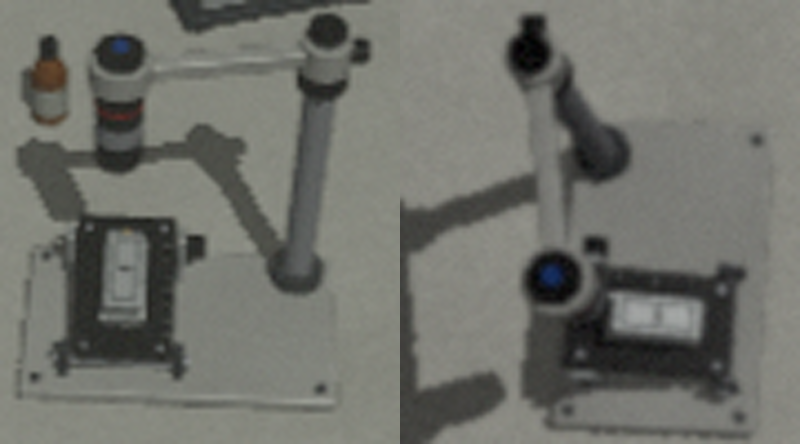

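Crop: the scope tube hangs at the upslope (left) end of the table. The bright chuck face is visible in both views, left panel around (125,275) and right panel around (655,318). I'll raise the arm now and refine the scope and chuck numbers after that.

{"method": "play_rows", "body": {"commands": [[[0, 0, 0.05, 0, 0, 0, 1], [0.03, -0.03, 0.09, 0, 0, 0, 1], [0.06, -0.07, 0.11, 0, 0, 0, 1], [0.09, -0.11, 0.11, 0, 0, 0, 1], [0.11, -0.15, 0.11, 0, 0, 0, 1]]]}}

```text
time_s: 0.65
tcp_pos: [0.2545, 0.4614, 0.3331]
ee_rot: [[0.972, -0.233, 0.0], [-0.233, -0.972, 0.002], [0.0, -0.002, -1.0]]
wrist_force: [0.7, -0.9, -0.4]
gripper_width: 0.635
```

```bash
python3 - <<'E'
from h import *
np.set_printoptions(precision=4,suppress=True)
for n,(a,b,c,e) in(('side',(148,176,258,278)),('top',(193,210,193,212))):
    d=dict(np.load(f'd_{n}.npz'));W=pts(d)
    g=d['image'].astype(int).sum(2)
    m=np.zeros(g.shape,bool);m[a:b,c:e]=g[a:b,c:e]>330
    k=m.astype(np.uint8);ct=max(cv2.findContours(k,0,2)[0],key=cv2.contourArea);k[:]=0;cv2.drawContours(k,[ct],-1,1,-1)
    Q=W[k>0];Q=Q[np.isfinite(Q[:,0])]
    Q=Q[abs(Q[:,2]-np.median(Q[:,2]))<.03]
    A=np.c_[Q[:,:2]-Q[:,:2].mean(0),np.ones(len(Q))];co=np.linalg.lstsq(A,Q[:,2],rcond=None)[0]
    res=Q[:,2]-A@co
    (cx,cy),wh,an=cv2.minAreaRect((Q[:,:2]*1000).astype(np.float32))
    print(n,len(Q),'mean',Q.mean(0),'grad',co,'res',res.std(),'rect',cx,cy,wh,an,'tilt',np.degrees(np.arctan(np.hypot(co[0],co[1]))))
    P=W.reshape(-1,3)
    for nm,(x0,x1,y0,y1) in (('tube',(.48,.56,.08,.17)),('col',(.64,.72,.12,.18))):
        q=P[(P[:,0]>x0)&(P[:,0]<x1)&(P[:,1]>y0)&(P[:,1]<y1)&(P[:,2]>.255)]
        print(n,nm,len(q),np.median(q,0),cv2.minEnclosingCircle((q[:,:2]*1000).astype(np.float32)))
    # base
    q=P[(P[:,0]>.38)&(P[:,0]<.75)&(P[:,1]>-.05)&(P[:,1]<.2)&(P[:,2]>.010)&(P[:,2]<.018)]
    print('base',len(q),cv2.minAreaRect((q[:,:2]*1000).astype(np.float32)))
E
```

```text
side 130 mean [0.5233 0.0907 0.0794] grad [-0.1117  0.2989  0.0794] res 0.0035476531916452266 rect 523.7218627929688 92.29997253417969 (28.106748580932617, 62.161563873291016) 0.5763145685195923 tilt 17.696707924885295
side tube 112 [0.517  0.1212 0.2634] ((516.8579711914062, 124.37030029296875), 23.01815414428711)
side col 97 [0.6653 0.1426 0.2654] ((666.193603515625, 142.3799591064453), 23.010215759277344)
base 1436 ((568.1026000976562, 96.25264739990234), (163.82904052734375, 248.9679412841797), 88.32730865478516)
top 113 mean [0.5211 0.1024 0.0826] grad [0.0227 0.3295 0.0826] res 0.0025526854172263024 rect 521.8423461914062 102.68157958984375 (26.788129806518555, 42.25804901123047) 1.8877458572387695 tilt 18.278249167903784
top tube 161 [0.5137 0.129  0.2635] ((514.0853271484375, 130.59254455566406), 22.570816040039062)
top col 120 [0.6599 0.1498 0.2677] ((668.46875, 150.6859588623047), 23.7042293548584)
base 1729 ((565.5611572265625, 99.96156311035156), (159.14834594726562, 249.88485717773438), 87.54951477050781)
```

{"method": "play_rows", "body": {"commands": [[[0.027, -0.04, 0, 0, 0, 0, 1], [0.054, -0.08, 0, 0, 0, 0, 1], [0.08, -0.12, 0, 0, 0, 0, 1], [0.107, -0.16, 0, 0, 0, 0, 1], [0.134, -0.2, 0, 0, 0, 0, 1]]]}}

```text
time_s: 1.15
tcp_pos: [0.3879, 0.2604, 0.3325]
ee_rot: [[0.972, -0.233, -0.0], [-0.233, -0.972, 0.0], [-0.0, -0.0, -1.0]]
wrist_force: [1.9, -0.3, -0.2]
gripper_width: 0.17
```

{"method": "play_rows", "body": {"commands": [[[0.03, -0.04, 0, 0, 0, 0, 1], [0.06, -0.08, 0, 0, 0, 0, 1], [0.09, -0.12, 0, 0, 0, 0, 1], [0.12, -0.165, 0, 0, 0, 0, 1], [0.14, -0.21, 0, 0, 0, 0, 1]]]}}

```text
time_s: 1.65
tcp_pos: [0.5271, 0.0536, 0.3319]
ee_rot: [[0.972, -0.234, -0.001], [-0.234, -0.972, -0.0], [-0.001, 0.0, -1.0]]
wrist_force: [0.6, 1.2, 0.3]
gripper_width: 0.002
```

{"method": "play_rows", "body": {"commands": [[[0, 0, -0.04, 0, 0, 0, 1], [0, 0, -0.08, 0, 0, 0, 1], [0, 0, -0.11, 0, 0, 0, 1], [0, 0, -0.125, 0, 0, 0, 1], [0, 0, -0.125, 0, 0, 0, 1]]]}}

```text
time_s: 2.15
tcp_pos: [0.5243, 0.0546, 0.2046]
ee_rot: [[0.972, -0.234, -0.006], [-0.234, -0.972, -0.002], [-0.006, 0.003, -1.0]]
wrist_force: [-0.1, 0.1, 0.7]
gripper_width: 0.003
```

{"method": "play_rows", "body": {"commands": [[[0, 0.01, 0.005, 0, 0, 0, 1], [-0.002, 0.03, 0.005, 0, 0, 0, 1], [-0.006, 0.05, 0.005, 0, 0, 0, 1], [-0.009, 0.07, 0.005, 0, 0, 0, 1], [-0.012, 0.09, 0.005, 0, 0, 0, 1]]]}}

```text
time_s: 2.65
tcp_pos: [0.515, 0.1469, 0.2151]
ee_rot: [[0.972, -0.233, 0.004], [-0.233, -0.972, 0.001], [0.004, -0.002, -1.0]]
wrist_force: [0.4, -1.5, 0.4]
gripper_width: 0.01
```

{"method": "play_rows", "body": {"commands": [[[0, 0.018, 0, 0, 0, 0, 1], [0.003, 0.036, 0, 0, 0, 0, 1], [0.007, 0.054, 0, 0, 0, 0, 1], [0.013, 0.07, 0, 0, 0, 0, 1], [0.02, 0.085, 0, 0, 0, 0, 1]]]}}

```text
time_s: 3.15
tcp_pos: [0.5345, 0.2316, 0.2124]
ee_rot: [[0.972, -0.234, -0.001], [-0.234, -0.972, -0.0], [-0.0, 0.0, -1.0]]
wrist_force: [0.2, -1.6, 0.2]
gripper_width: 0.004
```

{"method": "play_rows", "body": {"commands": [[[0.008, 0.013, 0, 0, 0, 0, 1], [0.017, 0.025, 0, 0, 0, 0, 1], [0.028, 0.035, 0, 0, 0, 0, 1], [0.028, 0.035, 0, 0, 0, 0, 1], [0.028, 0.035, 0, 0, 0, 0, 1]]]}}

```text
time_s: 3.65
tcp_pos: [0.562, 0.2658, 0.2116]
ee_rot: [[0.972, -0.234, -0.001], [-0.234, -0.972, -0.0], [-0.001, 0.0, -1.0]]
wrist_force: [0.3, 0.0, -0.0]
gripper_width: 0.003
```

{"method": "play_rows", "body": {"commands": [[[-0.01, -0.03, 0, 0, 0, 0, 1], [-0.02, -0.06, 0.03, 0, 0, 0, 0.5], [-0.03, -0.09, 0.07, 0, 0, 0, 0], [-0.05, -0.13, 0.09, 0, 0, 0, 0], [-0.06, -0.165, 0.09, 0, 0, 0, 0]]]}}

```text
time_s: 4.15
tcp_pos: [0.502, 0.0991, 0.3068]
ee_rot: [[0.972, -0.233, 0.008], [-0.233, -0.972, 0.003], [0.007, -0.005, -1.0]]
wrist_force: [0.4, -0.4, 0.7]
gripper_width: 0.282
```

{"method": "play_rows", "body": {"commands": [[[0, 0, 0, 0, 0, 0, 0], [0, 0, 0, 0, 0, 0, 0], [0, 0, 0, 0, 0, 0, 0]]]}}

```text
time_s: 4.45
tcp_pos: [0.5021, 0.1007, 0.3022]
ee_rot: [[0.972, -0.233, -0.0], [-0.233, -0.972, 0.0], [-0.0, -0.0, -1.0]]
wrist_force: [0.4, -0.1, -0.0]
gripper_width: 0.558
```

```bash
python3 - <<'E'
from h import *
for n in('wrist','top'):
    c=cap(n);np.savez('d1_'+n,**{k:c[k] for k in('image','range_z','K','E')});save(c,n+'1')
E
```

```text
(no output)
```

View pics/wrist1.png

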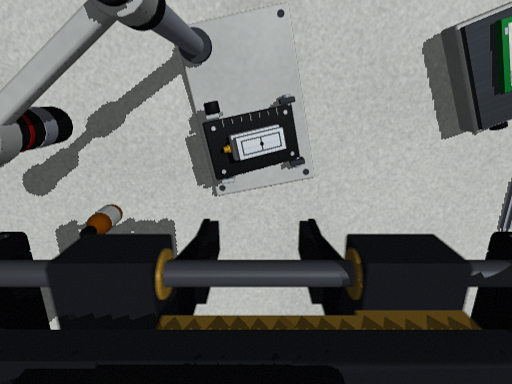

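The scope is now well out to the left, with its tube at (30,130) in the wrist picture. The chuck face is unobstructed at (260,144). Next I'll fit the face.

```bash
cat > face.py <<'E'
from h import *
np.set_printoptions(precision=4,suppress=True)
d=dict(np.load('d1_wrist.npz'));W=pts(d);g=d['image'].astype(int).min(2)
m=np.zeros(g.shape,np.uint8);m[118:170,228:295]=g[118:170,228:295]>110
m=cv2.morphologyEx(m,cv2.MORPH_OPEN,np.ones((3,3)))
ct=max(cv2.findContours(m,0,1)[0],key=cv2.contourArea)
f=np.zeros_like(m);cv2.drawContours(f,[ct],-1,1,-1)
Q=W[cv2.erode(f,np.ones((5,5)))>0];Q=Q[np.isfinite(Q[:,0])]
def plane(Q):
    for _ in range(3):
        c=Q.mean(0);A=np.c_[Q[:,:2]-c[:2],np.ones(len(Q))];co=np.linalg.lstsq(A,Q[:,2],rcond=None)[0];e=Q[:,2]-A@co;Q=Q[abs(e)<2.5*e.std()+1e-6]
    n=np.array([-co[0],-co[1],1]);return c*[1,1,0]+[0,0,co[2]],n/np.linalg.norm(n),e.std()
c0,n,s=plane(Q);print('face plane',c0,n,s,len(Q),'tilt',np.degrees(np.arccos(n[2])),'dir',np.degrees(np.arctan2(n[1],n[0])))
# table plane: dark pixels around
t=np.zeros_like(m);t[108:180,205:298]=1
T=W[(t>0)&(cv2.dilate(f,np.ones((15,15)))==0)];T=T[np.isfinite(T[:,0])];h=(T-c0)@n;T=T[(h<-.024)&(h>-.045)]
ct2,n2,s2=plane(T);print('table plane',n2,s2,len(T),'tilt',np.degrees(np.arccos(n2[2])),'h',np.mean((T-c0)@n))
o=d['E'][:3,3];K=d['K'];p=ct[:,0,:].astype(float)
ray=np.stack([(p[:,0]-K[0,2])/K[0,0],-(p[:,1]-K[1,2])/K[1,1],-np.ones(len(p))],1)@d['E'][:3,:3].T
X=o+ray*(((c0-o)@n)/(ray@n))[:,None]
ux=np.array([0,1,0])-n*n[1];ux/=np.linalg.norm(ux);uy=np.cross(n,ux)
q=np.c_[(X-c0)@ux,(X-c0)@uy]*1000
R=cv2.minAreaRect(q.astype(np.float32));print('rect',R)
cen=c0+ux*R[0][0]/1000+uy*R[0][1]/1000;print('centre',cen)
P=W.reshape(-1,3)
d=dict(np.load('d1_top.npz'));P=pts(d).reshape(-1,3)
q=P[(P[:,1]>.19)&(P[:,1]<.36)&(P[:,0]>.5)&(P[:,0]<.72)&(P[:,2]>.245)&(P[:,2]<.275)];print('scope arm pts',q.min(0),q.max(0),len(q))
E
python3 face.py
```

```text
face plane [0.5215 0.0929 0.0803] [-0.0074 -0.302   0.9533] 0.0007646526312506947 760 tilt 17.581377590165093 dir -91.3953371788844
table plane [-0.0079 -0.3025  0.9531] 0.0009767233347205075 2570 tilt 17.612167862723595 h -0.0324555895027826
rect ((1.6045608520507812, -2.098726272583008), (33.27678680419922, 68.982666015625), 87.79580688476562)
centre [0.5236 0.0944 0.0808]Traceback (most recent call last):
  File "face.py", line 27, in <module>
    q=P[(P[:,1]>.19)&(P[:,1]<.36)&(P[:,0]>.5)&(P[:,0]<.72)&(P[:,2]>.245)&(P[:,2]<.275)];print('scope arm pts',q.min(0),q.max(0),len(q))
                                                                                                              ~~~~~^^^
    return umr_minimum(a, axis, None, out, keepdims, initial, where)
ValueError: zero-size array to reduction operation minimum which has no identity
```

Face fit: tilt 17.6° (the table plane agrees), yaw about -2°, centre about (0.5225, 0.094, 0.0805). Next I'll move over to the green carrier.

{"method": "play_rows", "body": {"commands": [[[0, -0.045, 0, 0, 0, 0.06, 0], [0, -0.09, 0, 0, 0, 0.12, 0], [0, -0.135, 0, 0, 0, 0.18, 0], [0, -0.18, 0, 0, 0, 0.236, 0], [0, -0.225, 0, 0, 0, 0.236, 0]]]}}

```text
time_s: 5.05
tcp_pos: [0.5024, -0.1256, 0.302]
ee_rot: [[1.0, 0.003, -0.001], [0.003, -1.0, -0.0], [-0.001, 0.0, -1.0]]
wrist_force: [1.0, 0.1, -0.2]
gripper_width: 0.987
```

{"method": "play_rows", "body": {"commands": [[[0, -0.04, 0, 0, 0, 0, 0], [0, -0.08, -0.02, 0, 0, 0, 0], [0, -0.1, -0.04, 0, 0, 0, 0], [0, -0.1, -0.04, 0, 0, 0, 0], [0, -0.1, -0.04, 0, 0, 0, 0]]]}}

```text
time_s: 5.55
tcp_pos: [0.5025, -0.2245, 0.2617]
ee_rot: [[1.0, 0.0, -0.002], [0.0, -1.0, -0.0], [-0.002, 0.0, -1.0]]
wrist_force: [-1.1, 0.2, 1.0]
gripper_width: 1.0
```

```bash
cat > green.py <<'E'
from h import *
np.set_printoptions(precision=4,suppress=True)
c=cap('wrist');save(c,'wrist2');W=pts(c);rgb=c['image'].astype(int);R,G,B=rgb[...,0],rgb[...,1],rgb[...,2]
for nm,m in(('green',(G>R+20)&(G>B+12)),('blue',(B>R+25)&(B>G+15))):
    k=m.astype(np.uint8)
    ct=max(cv2.findContours(k,0,1)[0],key=cv2.contourArea);f=np.zeros_like(k);cv2.drawContours(f,[ct],-1,1,-1)
    Q=W[cv2.erode(f,np.ones((5,5)))>0];z=np.nanmedian(Q[:,2])
    p=ct[:,0,:].astype(float);K=c['K'];o=c['E'][:3,3]
    ray=np.stack([(p[:,0]-K[0,2])/K[0,0],-(p[:,1]-K[1,2])/K[1,1],-np.ones(len(p))],1)@c['E'][:3,:3].T
    X=o+ray*((z-o[2])/ray[:,2])[:,None]
    print(nm,'z',z,'px',p.min(0),p.max(0),cv2.minAreaRect((X[:,:2]*1000).astype(np.float32)))
print(r.sense()['tcp_pos'],r.sense()['gripper_width'])
E
python3 green.py
```

```text
green z 0.05498594402452109 px [262.  80.] [298. 156.] ((553.8006591796875, -251.9142303466797), (90.41851806640625, 41.923583984375), 2.8698272705078125)
blue z 0.055061978105778286 px [354. 102.] [394. 179.] ((526.6469116210938, -368.7279052734375), (90.7595443725586, 44.70806884765625), 10.198495864868164)
[ 0.5029 -0.2241  0.2627] 1.0022253139504904
```

View pics/wrist2.png

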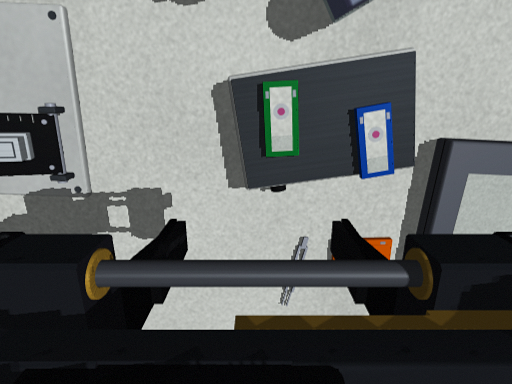

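The green carrier is unobstructed at (281,118), with measured size 90.4x41.9 mm. Its centre is (0.554, -0.252) and yaw is 2.9°. I'll descend onto it.

{"method": "play_rows", "body": {"commands": [[[0.02, -0.012, -0.03, 0, 0, 0.02, 0], [0.04, -0.022, -0.07, 0, 0, 0.05, 0], [0.051, -0.028, -0.11, 0, 0, 0.05, 0], [0.051, -0.028, -0.15, 0, 0, 0.05, 0], [0.051, -0.028, -0.175, 0, 0, 0.05, 0]]]}}

```text
time_s: 6.1
tcp_pos: [0.5532, -0.2509, 0.0853]
ee_rot: [[0.999, 0.052, -0.002], [0.052, -0.999, 0.001], [-0.002, -0.001, -1.0]]
wrist_force: [1.0, -0.3, 0.3]
gripper_width: 1.0
```

{"method": "play_rows", "body": {"commands": [[[0, 0, -0.01, 0, 0, 0, 0], [0, 0, -0.02, 0, 0, 0, 0], [0, 0, -0.03, 0, 0, 0, 0], [0, 0, -0.03, 0, 0, 0, 0], [0, 0, -0.03, 0, 0, 0, 0]]]}}

```text
time_s: 6.6
tcp_pos: [0.5538, -0.2528, 0.0585]
ee_rot: [[0.999, 0.051, 0.002], [0.051, -0.999, -0.001], [0.002, 0.001, -1.0]]
wrist_force: [-1.2, 0.5, 0.1]
gripper_width: 0.999
```

{"method": "play_rows", "body": {"commands": [[[0, 0, -0.006, 0, 0, 0, 0], [0, 0, -0.011, 0, 0, 0, 0], [0, 0, -0.011, 0, 0, 0, 0], [0, 0, -0.011, 0, 0, 0, 0], [0, 0, -0.011, 0, 0, 0, 0.2]]]}}

```text
time_s: 7.1
tcp_pos: [0.5532, -0.2528, 0.0466]
ee_rot: [[0.999, 0.05, 0.0], [0.05, -0.999, -0.0], [0.0, 0.0, -1.0]]
wrist_force: [-0.3, 0.0, -0.9]
gripper_width: 0.966
```

{"method": "play_rows", "body": {"commands": [[[0, 0, 0, 0, 0, 0, 0.5], [0, 0, 0, 0, 0, 0, 1], [0, 0, 0, 0, 0, 0, 1], [0, 0, 0, 0, 0, 0, 1], [0, 0, 0, 0, 0, 0, 1]]]}}

```text
time_s: 7.6
tcp_pos: [0.5531, -0.2527, 0.0465]
ee_rot: [[0.999, 0.05, 0.0], [0.05, -0.999, -0.0], [0.0, 0.0, -1.0]]
wrist_force: [-0.2, -0.7, 0.0]
gripper_width: 0.542
```

{"method": "play_rows", "body": {"commands": [[[0, 0, 0, 0, 0, 0, 1], [0, 0, 0, 0, 0, 0, 1], [0, 0, 0, 0, 0, 0, 1], [0, 0, 0, 0, 0, 0, 1], [0, 0, 0, 0, 0, 0, 1]]]}}

```text
time_s: 8.1
tcp_pos: [0.5531, -0.2527, 0.0465]
ee_rot: [[0.999, 0.05, -0.0], [0.05, -0.999, -0.0], [-0.0, 0.0, -1.0]]
wrist_force: [0.2, -0.3, -0.1]
gripper_width: 0.476
```

{"method": "play_rows", "body": {"commands": [[[0, 0, 0.01, 0, 0, 0, 1], [0, 0, 0.03, 0, 0, 0, 1], [0, 0, 0.06, 0, 0, 0, 1], [0, 0, 0.1, 0, 0, 0, 1], [0, 0, 0.13, 0, 0, 0, 1]]]}}

```text
time_s: 8.6
tcp_pos: [0.5535, -0.253, 0.1795]
ee_rot: [[0.999, 0.05, 0.002], [0.05, -0.999, -0.001], [0.002, 0.001, -1.0]]
wrist_force: [0.8, -1.6, -0.9]
gripper_width: 0.475
```

```bash
python3 -c "
from station import r
import numpy as np
s=r.sense();print(np.round(s['joints'],1),s['tcp_pos'],s['gripper_width'],s['wrist_force'])"
```

```text
[ -9.3  22.2  -5.7   0.  -61.9 102.2] [ 0.55354042 -0.25299121  0.17952976] 0.4750901457661926 [ 0.84131042 -1.60708676 -0.9008069 ]
```

{"method": "play_rows", "body": {"commands": [[[0, 0.02, 0.02, 0, 0, -0.13, 1], [-0.005, 0.05, 0.03, 0, 0, -0.26, 1], [-0.01, 0.085, 0.03, 0, 0, -0.39, 1], [-0.015, 0.12, 0.03, 0, 0, -0.52, 1], [-0.02, 0.155, 0.03, 0, 0, -0.65, 1]]]}}

```text
time_s: 9.1
tcp_pos: [0.5326, -0.0965, 0.2072]
ee_rot: [[0.822, -0.569, 0.001], [-0.569, -0.822, 0.0], [0.001, -0.001, -1.0]]
wrist_force: [0.4, 0.9, -0.5]
gripper_width: 0.479
```

{"method": "play_rows", "body": {"commands": [[[-0.005, 0.035, 0, 0, 0, -0.13, 1], [-0.008, 0.07, 0, 0, 0, -0.26, 1], [-0.01, 0.1, 0, 0, 0, -0.39, 1], [-0.01, 0.13, 0, 0, 0, -0.52, 1], [-0.01, 0.15, 0, 0, 0, -0.65, 1]]]}}

```text
time_s: 9.6
tcp_pos: [0.5228, 0.0541, 0.2072]
ee_rot: [[0.312, -0.95, 0.001], [-0.95, -0.312, 0.0], [-0.0, -0.001, -1.0]]
wrist_force: [-0.8, -0.1, -1.4]
gripper_width: 0.477
```

{"method": "play_rows", "body": {"commands": [[[0, 0, 0, 0, 0, -0.13, 1], [0, 0, 0, 0, 0, -0.26, 1], [0, 0, 0, 0, 0, -0.36, 1], [0, 0, 0, 0, 0, -0.36, 1], [0, 0, 0, 0, 0, -0.36, 1]]]}}

```text
time_s: 10.1
tcp_pos: [0.523, 0.0522, 0.2069]
ee_rot: [[-0.037, -0.999, 0.0], [-0.999, 0.037, 0.0], [-0.0, -0.0, -1.0]]
wrist_force: [-0.1, 0.2, -1.6]
gripper_width: 0.475
```

{"method": "play_rows", "body": {"commands": [[[0, 0, 0, 0.1, -0.002, 0, 1], [0, 0, 0, 0.2, -0.005, 0, 1], [0, 0, 0, 0.307, -0.007, 0, 1], [0, 0, 0, 0.307, -0.007, 0, 1], [0, 0, 0, 0.307, -0.007, 0, 1]]]}}

```text
time_s: 10.6
tcp_pos: [0.5233, 0.0514, 0.2066]
ee_rot: [[-0.038, -0.999, 0.007], [-0.953, 0.039, 0.301], [-0.301, 0.004, -0.954]]
wrist_force: [-0.3, -0.4, -1.0]
gripper_width: 0.479
```

```bash
cat > tgt.py <<'E'
from h import *
from scipy.spatial.transform import Rotation as Ro
np.set_printoptions(precision=4,suppress=True)
n=np.array([-.0074,-.302,.9533]);n/=np.linalg.norm(n)
ux=np.array([0,1,0])-n*n[1];ux/=np.linalg.norm(ux);uy=np.cross(n,ux);a=np.radians(-2.2)
cx=ux*np.cos(a)+uy*np.sin(a);cy=np.cross(n,cx);F=np.array([.5225,.094,.0805])
s=r.sense();R=np.array(s['ee_rot']);T=np.c_[-cx,cy@np.eye(3)*1,-n]
T[:,1]=np.cross(T[:,2],T[:,0])
print('cx',cx,'n',n,'rotvec to do',Ro.from_matrix(T@R.T).as_rotvec())
p=np.array(s['tcp_pos']);d=p-F;print('tcp',p,'in face frame mm',np.array([d@cx,d@cy,d@n])*1000,'force',s['wrist_force'],'w',s['gripper_width'],'j',np.round(s['joints'],1))
fw=np.array(s['wrist_force']);print('force along n',fw@n)
for h in(.05,.02,.0015): print(h,'delta',F+n*h-p)
E
python3 tgt.py
```

```text
cx [0.036  0.9526 0.3021] n [-0.0074 -0.302   0.9533] rotvec to do [ 0.0013 -0.0007  0.0023]
tcp [0.5233 0.0514 0.2066] in face frame mm [ -2.4845  -1.831  133.0815] force [-0.3119 -0.4079 -1.0147] w 0.47855840160321556 j [ 12.3  13.5  -9.3 -18.9 -64.2  -6.7]
force along n -0.8417879050107079
0.05 delta [-0.0011  0.0275 -0.0784]
0.02 delta [-0.0009  0.0366 -0.107 ]
0.0015 delta [-0.0008  0.0422 -0.1247]
```

{"method": "play_rows", "body": {"commands": [[[0, 0.009, -0.025, 0, 0, 0, 1], [-0.001, 0.018, -0.05, 0, 0, 0, 1], [-0.001, 0.027, -0.078, 0, 0, 0, 1], [-0.001, 0.037, -0.107, 0, 0, 0, 1], [-0.001, 0.037, -0.107, 0, 0, 0, 1]]]}}

```text
time_s: 11.1
tcp_pos: [0.5188, 0.0903, 0.0958]
ee_rot: [[-0.038, -0.999, -0.003], [-0.953, 0.035, 0.3], [-0.3, 0.014, -0.954]]
wrist_force: [-1.3, -0.2, -0.5]
gripper_width: 0.477
```

```bash
python3 tgt.py; python3 - <<'E'
from h import *
o=[]
for n,(a,b,c,e) in(('side',(100,200,225,325)),('top',(130,230,145,245)),('wrist',(0,384,0,512))):
    C=cap(n);np.savez('d3_'+n,**{k:C[k] for k in('image','range_z','K','E')})
    im=C['image'][a:b,c:e,::-1]
    o.append(cv2.resize(im,(400,300) if n!='wrist' else (400,300),interpolation=cv2.INTER_CUBIC))
o.append(o[0]*0)
cv2.imwrite('pics/hov.png',np.vstack([np.hstack(o[:2]),np.hstack(o[2:])]))
E
```

```text
cx [0.036  0.9526 0.3021] n [-0.0074 -0.302   0.9533] rotvec to do [ 0.0023 -0.0099 -0.0016]
tcp [0.5188 0.0903 0.0958] in face frame mm [ 0.9896  3.6246 15.6765] force [-1.302  -0.1713 -0.4603] w 0.47701851829059144 j [ 16.4  20.4 -16.6 -22.  -50.2  -4.7]
force along n -0.3774190870443908
0.05 delta [ 0.0033 -0.0114  0.0324]
0.02 delta [ 0.0036 -0.0024  0.0038]
0.0015 delta [ 0.0037  0.0032 -0.0138]
```

View pics/hov.png

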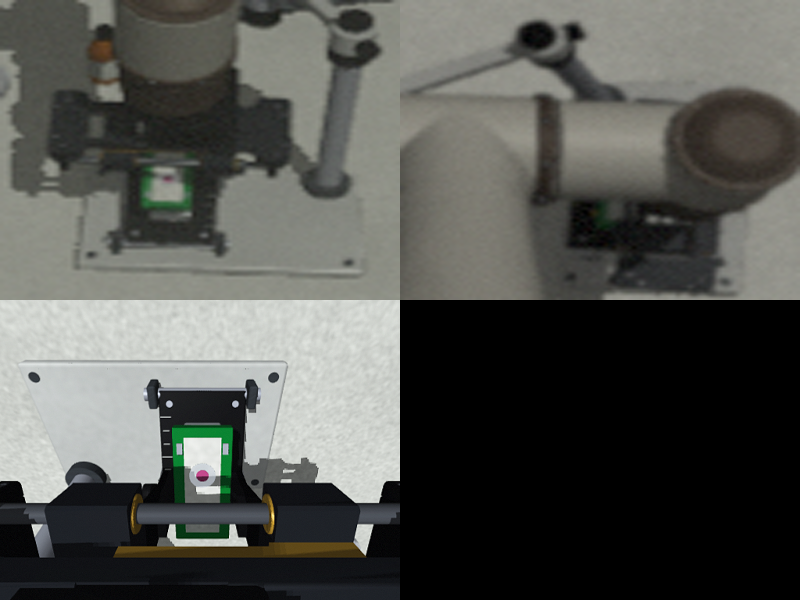

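Hover picture: the green carrier lies between the fingers over the chuck, around (202,480) in the wrist panel. I'll check how it sits in the grip against the face.

```bash
cat > chk.py <<'E'
from h import *
exec(open('tgt.py').read())
s=r.sense();c=cap('wrist');W=pts(c);rgb=c['image'].astype(int);Rr,G,B=rgb[...,0],rgb[...,1],rgb[...,2]
k=((G>Rr+20)&(G>B+12)).astype(np.uint8)
nl,L,st,_=cv2.connectedComponentsWithStats(k);i=1+np.argmax(st[1:,4]);k=(L==i).astype(np.uint8)
ct=max(cv2.findContours(k,0,1)[0],key=cv2.contourArea);f=k*0;cv2.drawContours(f,[ct],-1,1,-1)
Q=W[(cv2.erode(f,np.ones((3,3)))>0)];Q=Q[np.isfinite(Q[:,0])]
Q=Q[abs((Q-np.median(Q,0))@n)<.006]
for _ in range(4):
    m=Q.mean(0);v=np.linalg.svd(Q-m,full_matrices=False)[2][2];v*=np.sign(v[2]);e=(Q-m)@v;Q=Q[abs(e)<2.5*e.std()]
print('carrier top n',v,'res',e.std(),len(Q),'err along cx,cy deg',np.degrees([v@cx,v@cy]))
K=c['K'];o=c['E'][:3,3];p=ct[:,0,:].astype(float)
ray=np.stack([(p[:,0]-K[0,2])/K[0,0],-(p[:,1]-K[1,2])/K[1,1],-np.ones(len(p))],1)@c['E'][:3,:3].T
X=o+ray*(((m-o)@v)/(ray@v))[:,None];d=(X-F)
q=np.c_[d@cx,d@cy]*1000;print('rect in face frame mm',cv2.minAreaRect(q.astype(np.float32)),q.min(0),q.max(0),'top height',((m-F)@n)*1000)
E
python3 chk.py
```

```text
cx [0.036  0.9526 0.3021] n [-0.0074 -0.302   0.9533] rotvec to do [ 0.0006  0.0012 -0.0005]
tcp [0.523  0.0896 0.1007] in face frame mm [ 1.9775 -0.5438 20.6041] force [ 0.191  -0.2758 -0.5584] w 0.477632638912813 j [ 16.2  20.1 -16.2 -21.9 -50.2  -4.7]
force along n -0.4503947840881565
0.05 delta [-0.0008 -0.0107  0.0274]
0.02 delta [-0.0006 -0.0017 -0.0012]
0.0015 delta [-0.0005  0.0039 -0.0188]
carrier top n [-0.009  -0.3019  0.9533] res 0.000615374684833046 2864 err along cx,cy deg [0.004  0.0915]
rect in face frame mm ((-16.89229965209961, 0.29050254821777344), (58.889278411865234, 42.035240173339844), 0.012348882853984833) [-46.341  -20.7304] [12.5479 21.3072] top height 28.662309569005902
```

{"method": "play_rows", "body": {"commands": [[[0, 0.0018, -0.0057, 0, 0, 0, 1], [0, 0.0036, -0.0114, 0, 0, 0, 1], [0, 0.0047, -0.0148, 0, 0, 0, 1], [0, 0.0047, -0.0148, 0, 0, 0, 1], [0, 0.0047, -0.0148, 0, 0, 0, 1]]]}}

```text
time_s: 11.8
tcp_pos: [0.5221, 0.0939, 0.0846]
ee_rot: [[-0.038, -0.999, 0.007], [-0.953, 0.038, 0.302], [-0.302, 0.005, -0.953]]
wrist_force: [-1.2, 0.3, -0.2]
gripper_width: 0.477
```

{"method": "play_rows", "body": {"commands": [[[0, 0.0003, -0.001, 0, 0, 0, 1], [0, 0.0006, -0.002, 0, 0, 0, 1], [0, 0.0009, -0.003, 0, 0, 0, 1], [0, 0.0009, -0.003, 0, 0, 0, 1], [0, 0.0009, -0.003, 0, 0, 0, 1]]]}}

```text
time_s: 12.3
tcp_pos: [0.5223, 0.0949, 0.0819]
ee_rot: [[-0.038, -0.999, 0.007], [-0.952, 0.038, 0.302], [-0.302, 0.004, -0.953]]
wrist_force: [-0.7, -0.7, 1.1]
gripper_width: 0.476
```

```bash
python3 tgt.py
```

```text
cx [0.036  0.9526 0.3021] n [-0.0074 -0.302   0.9533] rotvec to do [-0.0002 -0.0006  0.0015]
tcp [0.5223 0.0949 0.0819] in face frame mm [1.2561 0.2792 1.0659] force [-0.7226 -0.6928  1.148 ] w 0.47623248538198426 j [ 16.7  21.6 -17.1 -22.7 -48.   -4.1]
force along n 1.3089248959413176
0.05 delta [-0.0001 -0.016   0.0463]
0.02 delta [ 0.0001 -0.0069  0.0177]
0.0015 delta [ 0.0002 -0.0013  0.    ]
```

Contact is starting, with the force along the normal rising by about 1.8 N. I'll press on in small steps.

{"method": "play_rows", "body": {"commands": [[[0, 0.0003, -0.001, 0, 0, 0, 1], [0, 0.0006, -0.002, 0, 0, 0, 1], [0, 0.0006, -0.002, 0, 0, 0, 1], [0, 0.0006, -0.002, 0, 0, 0, 1]]]}}

```text
time_s: 12.7
tcp_pos: [0.5223, 0.0955, 0.0799]
ee_rot: [[-0.038, -0.999, 0.007], [-0.952, 0.038, 0.302], [-0.302, 0.004, -0.953]]
wrist_force: [-0.2, -0.6, 3.3]
gripper_width: 0.475
```

{"method": "play_rows", "body": {"commands": [[[0, 0.0003, -0.001, 0, 0, 0, 1], [0, 0.0006, -0.002, 0, 0, 0, 1], [0, 0.0006, -0.002, 0, 0, 0, 1], [0, 0.0006, -0.002, 0, 0, 0, 1]]]}}

```text
time_s: 13.1
tcp_pos: [0.5223, 0.0961, 0.0779]
ee_rot: [[-0.038, -0.999, 0.007], [-0.952, 0.038, 0.302], [-0.302, 0.004, -0.953]]
wrist_force: [-1.1, -1.4, 4.7]
gripper_width: 0.478
```

```bash
python3 chk.py
```

```text
cx [0.036  0.9526 0.3021] n [-0.0074 -0.302   0.9533] rotvec to do [-0.0003 -0.0005  0.0015]
tcp [0.5223 0.0961 0.0779] in face frame mm [ 1.2404  0.2667 -3.1482] force [-1.0795 -1.4056  4.6917] w 0.4776814831715144 j [ 16.8  21.9 -17.2 -22.9 -47.5  -4. ]
force along n 4.9049437568903524
0.05 delta [-0.0002 -0.0172  0.0503]
0.02 delta [ 0.0001 -0.0082  0.0217]
0.0015 delta [ 0.0002 -0.0026  0.0041]
carrier top n [-0.0082 -0.3034  0.9528] res 0.0006235362563901682 2888 err along cx,cy deg [-0.0858  0.0417]
rect in face frame mm ((-17.649333953857422, 1.0969772338867188), (41.935302734375, 58.869808197021484), 89.84879302978516) [-47.1216 -19.8689] [11.8398 22.0818] top height 4.891886779783602
```

```bash
python3 - <<'E'
from h import *
c=cap('side');save(c,'fin')
for W in(pts(dict(np.load('d1_wrist.npz'))),pts(c)):
    P=W.reshape(-1,3);q=P[(P[:,2]>.165)&(P[:,2]<.225)&(P[:,0]>.45)&(P[:,0]<.75)&(P[:,1]>.2)&(P[:,1]<.4)]
    if len(q): m=np.median(q,0);print(len(q),m,np.hypot(*(m[:2]-[.5225,.094])))
s=r.sense();print(s['moment'],s['wrist_force'],s['joint_velocities'])
cv2.imwrite('pics/fin.png',cv2.resize(c['image'][90:210,205:365,::-1],(800,600)))
E
```

```text
1723 [0.59731624 0.27127214 0.19854077] 0.19241330750803143
139 [0.60078095 0.27213089 0.19566917] 0.1945726678391255
[-0.39885332  0.06876474  0.02974456] [ 0.04244809 -1.27735073  4.38581846] [-0.01431875 -0.02886891 -0.10273361 -0.02703369  0.04101372  0.01233539]
```

View pics/fin.png

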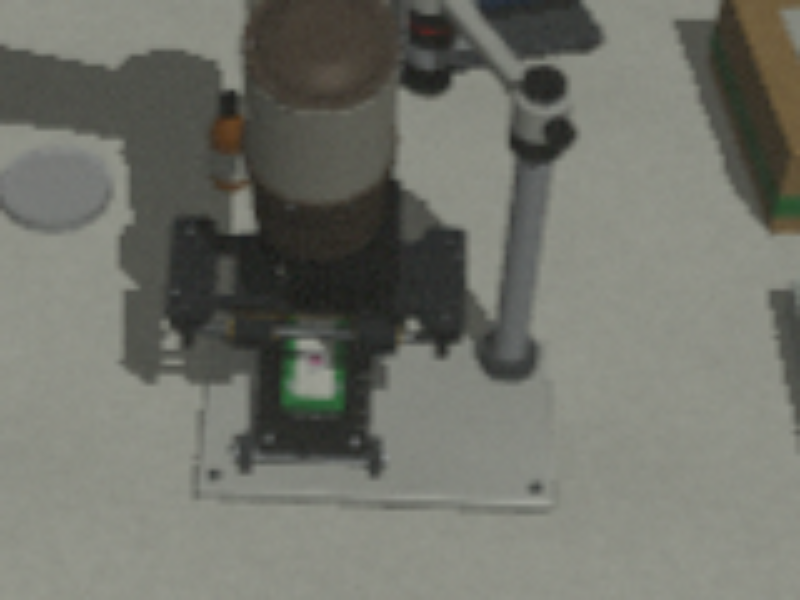

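```bash
python3 -c "
from station import r
print(r.finish_job())"
```

```text
the job is handed in; nothing more can be done
None
```

The job is handed in at about 13 s of robot time, with the green carrier still gripped and pressed flush on the chuck. The hand-in gave no verdict. I swung the microscope left with closed fingers, picked the carrier up by its long edges, turned it about -95°, tilted it 17.6° and pressed it on.

Last checks before handing in:

| Check | Measured | Allowed |
|---|---|---|
| Microscope axis to face centre | about 193 mm | over 100 mm |
| Carrier against the fitted face plane | within about 0.1° | 2.9° (0.05 rad) |
| Centring along the slope | about -2 mm | ±13 mm |
| Centring across | about 1 mm | ±7 mm |
| Square on the face | about 0.2° | 6.9° (0.12 rad) |
| Contact force | about 5 to 5.5 N | 1.5 to 25 N |
| Chuck pressed in | about 4 to 5 mm | 1 to 9 mm |

- **Centring:** only the lower part of the carrier was visible past the gripper. The centring along the slope therefore comes from where its lower end lies.
- **Chuck travel:** this is worked out from the force and from the carrier's height, not read directly.
- **Unexplained reading:** the wrist moment was about -0.4 N m about x. I took it to be the gripper's own weight when tilted and did not confirm that, but the plane fit showed no sign of contact on one edge only.
- **Other items:** I saw nothing else disturbed in the final side picture, but I did not measure their positions again.

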